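# Put the condiment set on their marked coasters

### The arm

A 6-joint arm with a two-finger parallel gripper is mounted at the origin on the work surface; the furniture and walls round the work are solid. World frame = base frame: x ahead of the robot, y to its left, z up, the work surface at z = 0. Lengths are in m, angles in rad, forces in N, time in s.
With the tool pointing down it reaches from about 0.35 to 0.775 m from the base axis. Payload 7.3 kg.
Tool frame: the origin (TCP) lies between the finger pads; the fingertips stand ahead of it and the grasp point (between the pads) lies 6 mm ahead of it (robot.tip_extent is the x of the fingertips in the tool frame, in m); x points along the fingers, z is the direction in which the jaws open and shut, and the axes are right-handed (so a half turn about x gives the same grasp; the last joint's range is limited). The gripper opens to 92 mm and grips with 3 to 60 N. Pads are 19 mm wide; open, the fingers measure 130 mm over their backs; the gripper's body (75 mm by 190 mm) begins 47 mm behind the grasp point.
Start: joints at [-1.443, 0.342, 1.524, -0, 1.275, -0.146], TCP at [0.142, -0.505, 0.252] pointing down, gripper open.
Joint ranges: [-2.53, 2.53], [-0.77, 2.02], [0.04, 2.7], [-1, 4.14], [0.28, 2.66], [-3.11, 3.11]. Speed limits (rad/s): [2.57, 2.57, 3.14, 3.14, 3.14, 3.14].

### API

Orientations are given as [roll, pitch, yaw] about the fixed x, y, z axes, in that order (R = Rz(yaw) Ry(pitch) Rx(roll)).
In Python, from cell import robot gives the robot as it stands. The module is installed in compiled form; this text tells all that it offers.
- The arm moves only by the shell command python3 -m creep 'ROWS' [FORCE]. ROWS is JSON, a list of rows, each an object with "translation": the shift along the tool's x, y, z in m, a list of three; "twist": the turn, a rotation vector about the tool's x, y, z in rad, a list of three; "hand": the opening in per cent of the stroke, from 0 (shut) to 100 (fully open). A call has 1 to 5 rows; each row is the pose to reach, as a shift and turn from the pose measured when the call began, along the tool's axes at that moment; what a row does not reach only later rows make up. A row lasts 1/10 s, in which the tool goes at most 50 mm and 8.59 degrees, less where a joint would pass 70% of its speed; a pose out of reach is approached as far as the arm can. A call with a gripper value outside its range is refused whole. The fingers move at their own pace and stop on an object; FORCE is the grip in N (left out, the last holds). Time passes only in rows, so rows that repeat a pose let the fingers close. It gives the time, the measured TCP pose, the force and the opening at its end, in the units of the state.
- robot.observe(): the state, without advancing time (a new reading comes with each control period).
- robot.read_camera(name): name is "scene" or "top" or "wrist"; returns the picture (420x560x3 uint8, blue, green, red); there is no depth.
- robot.calibration(name): a dict with "intrinsics" (3x3 intrinsics, pixels), "cam_to_world" (4x4, takes a point from camera to world coordinates); the wrist camera has in their place "mount" (4x4, takes a point from camera to tool coordinates, whose origin is the TCP and whose axes are the tool frame's). Camera axes: x right, y up, looking along -z (the intrinsics and any distortion apply to the point x, -y, -z); pixel columns grow to the right and rows downward; lengths in m; the calibration is good to about 2 mm. A picture is of the moment at which its call begins: read the wrist's pose just before it. calibration takes no time and is no camera call.
- robot.hand_in(): hands the job in, once; it reports no verdict.
The state is a dict: "time": time; "qpos": joint angles; "qvel": joint speeds; "joint_efforts": joint torques, N m; "tool_pos": TCP position; "tool_rot": TCP orientation; "contact_force": force on the tool from outside, world axes, zero at the start; "torque": the same for the moment, N m; "opening": finger opening in m.
Only numpy, scipy, OpenCV 4.12 (cv2) and the standard library are available. Lean on these libraries where they do the work, as an engineer would, in place of code of your own. Each camera call takes 0.05 s, during which the arm holds its last target. There are 200 camera calls.

### The job

Put the green bottle, the dark pot, the copper-lidded jar and the wooden spoon each on the wooden coaster or rest whose inlaid outline matches it in shape and size: upright and centred inside the outline, the spoon lying lengthwise in its oblong (either way round), bowl upward as it lies now. Leave the pepper mill and the drinking glass where they stand.

Things in the scene. Friction and masses are not known exactly. Their poses are not given: they have to be found in the camera images.
- green_bottle: small dark green glass bottle without a cap, loose, upright: round, foot 36 mm across, straight-sided to 30 mm, then narrowing to a thin neck, 92 mm high (above 30 mm fingers meet an even cone from 36 mm down to 18 mm across at the top; a grip about 40 mm up is firm); about 0.11 kg. Origin: centre of its underside; z up; yaw means nothing. Belongs on bottle_coaster.
- dark_pot: small open dark porcelain pot with a pale steel rim, loose, upright: round, straight-sided, 50 mm across, 29 mm high; about 0.07 kg. Origin: centre of its underside; z up; yaw means nothing. Belongs on pot_coaster.
- lidded_jar: round glass jar with a flat copper-coloured lid (fixed to it), loose, upright: 62 mm across, 60 mm high, glass part straight-sided up to 47 mm; about 0.15 kg. Origin: centre of its underside; z up; yaw means nothing. Belongs on jar_coaster.
- wooden_spoon: small wooden spoon, loose, lying bowl upward on its flat underside: 140 mm long, 11 mm high; straight handle 12 mm wide, 10 mm high, with a 17 mm round end; round bowl 32 mm across; about 0.04 kg. Origin: underside, middle of its length, near its balance point; x axis along it to the bowl (bowl centre at x = +54 mm, handle end at -70 mm); z up. Belongs on spoon_rest.
- bottle_coaster: the smallest round wooden coaster, fixed: 68 mm across, 8 mm thick, with a thin dark inlaid ring, 36 mm inside, in the middle of its flat top. Origin: centre of its underside; z up.
- pot_coaster: the middle-sized round wooden coaster, fixed: 82 mm across, 8 mm thick, flat, dark inlaid ring 50 mm inside. Origin: centre of its underside; z up.
- jar_coaster: the largest round wooden coaster, fixed: 94 mm across, 8 mm thick, flat, dark inlaid ring 62 mm inside. Origin: centre of its underside; z up.
- spoon_rest: oblong wooden rest with round ends, fixed: 172 x 62 mm, 8 mm thick, flat, with a dark inlaid oblong outline 144 x 34 mm inside. Origin: centre of its underside; its x axis runs along its length; z up.
- pepper_mill: bystander: dark wooden pepper mill, loose, 58 mm across, 160 mm high, behind the coasters. Origin: centre of its underside.
- water_glass: bystander: clear drinking glass, loose, 77 mm across, 89 mm high, behind the coasters. Origin: centre of its underside.
There are look-alikes about, which are no part of the job. There is more than one size of the dark_pot; the one meant has the size given above.

How it is judged:
At the end, for the whole second after the job is handed in: Bottle, pot and jar stand upright (0.15 rad) on their own coasters within 12 mm of centre; the wooden spoon lies flat on the oblong rest, within 15 mm of its centre and 0.25 rad of its length, either way round; all released and at rest; mill and glass within 30 mm of where they stood (horizontal distance between green_bottle and bottle_coaster below 0.012 m and z of green_bottle in the frame of bottle_coaster between 0.004 and 0.012 m and angle between each of green_bottle, dark_pot, lidded_jar, wooden_spoon's own z axis and vertical below 0.15 rad and linear speed of each of green_bottle, dark_pot, lidded_jar, wooden_spoon below 0.02 m/s and horizontal distance between dark_pot and pot_coaster below 0.012 m and z of dark_pot in the frame of pot_coaster between 0.004 and 0.012 m and horizontal distance between lidded_jar and jar_coaster below 0.012 m and z of lidded_jar in the frame of jar_coaster between 0.004 and 0.012 m and horizontal distance between wooden_spoon and spoon_rest below 0.015 m and z of wooden_spoon in the frame of spoon_rest between 0.004 and 0.012 m and angle between the x axis of wooden_spoon and the x axis of spoon_rest, either way round below 0.25 rad and distance of each of pepper_mill, water_glass from where it was at the start of the episode below 0.03 m); the robot touches nothing.
It fails at once if the pepper mill is pushed away or knocked over (distance of pepper_mill from where it was at the start of the episode above 0.03 m or angle between pepper_mill's own z axis and vertical above 0.3 rad).
It fails at once if the water glass is pushed away or knocked over (distance of water_glass from where it was at the start of the episode above 0.03 m or angle between water_glass's own z axis and vertical above 0.3 rad).
It also fails if it takes over 96 s, if anything falls off the work surface, if the arm or the gripper's body presses on something with over 40 N, if the wrist force passes 120 N, or if a joint passes its speed limit or range.

## Working session

There is one attempt and no reset: what is moved stays moved. The work goes in short steps, Python scripts to look and compute and a shell command to move; the robot and the scene stay as the last step left them, time stands still between calls to the robot, and variables do not carry over. Pictures are saved under pics/ and viewed, about 12 in all and at most 16, crops included, and the job is handed in when it is done.

```bash
mkdir -p pics
python3 - <<'E'
from cell import robot
import cv2
print(robot.observe())
print(robot.tip_extent)
for n in("scene","top","wrist"):
    print(n,robot.calibration(n))
for n in("scene","top"):
    cv2.imwrite(f"pics/{n}0.png",robot.read_camera(n))
E
```

```text
{'time': 0.0, 'qpos': array([-1.44303394e+00,  3.42733695e-01,  1.52500338e+00,  5.59658023e-06,
        1.27539708e+00, -1.46016878e-01]), 'qvel': array([ 5.67929597e-05,  6.07136429e-04, -6.37620834e-04,  3.88092505e-04,
        4.28398850e-04,  7.93632208e-05]), 'joint_efforts': array([ 1.17280113e-03, -4.31239522e+01, -2.44218636e+01,  7.18871481e-02,
        5.60763048e-02, -1.26902819e-04]), 'tool_pos': array([ 0.141913  , -0.50507963,  0.251044  ]), 'tool_rot': array([2.99210408, 1.56925481, 1.69508538]), 'contact_force': array([-0.29169288, -0.40516589, -0.14627695]), 'torque': array([0.00451547, 0.01538113, 0.0121223 ]), 'opening': 0.09185142264973344}
0.025
scene {'intrinsics': array([[403.34776986,   0.        , 281.7924736 ],
       [  0.        , 403.34776986, 208.0588403 ],
       [  0.        ,   0.        ,   1.        ]]), 'cam_to_world': array([[-0.71651578,  0.33475208, -0.61200178, -0.13994367],
       [-0.69756923, -0.34193433,  0.62966505,  0.74118956],
       [ 0.00151727,  0.87807856,  0.4785141 ,  0.57660319],
       [ 0.        ,  0.        ,  0.        ,  1
[... 372 characters left out ...]
,
       [ 7.09717006e-03,  6.74151736e-02,  9.97699767e-01,
         1.21387931e+00],
       [ 0.00000000e+00,  0.00000000e+00,  0.00000000e+00,
         1.00000000e+00]])}
wrist {'intrinsics': array([[374.57535719,   0.        , 273.07805175],
       [  0.        , 374.57535719, 208.4887535 ],
       [  0.        ,   0.        ,   1.        ]]), 'mount': array([[-2.80725999e-04,  2.65519247e-01, -9.64105519e-01,
        -1.32741764e-01],
       [-4.60486390e-04,  9.64105420e-01,  2.65519354e-01,
         7.10995062e-02],
       [ 9.99999855e-01,  5.18495656e-04, -1.48381458e-04,
         1.46470639e-04],
       [ 0.00000000e+00,  0.00000000e+00,  0.00000000e+00,
         1.00000000e+00]])}
```

View pics/top0.png

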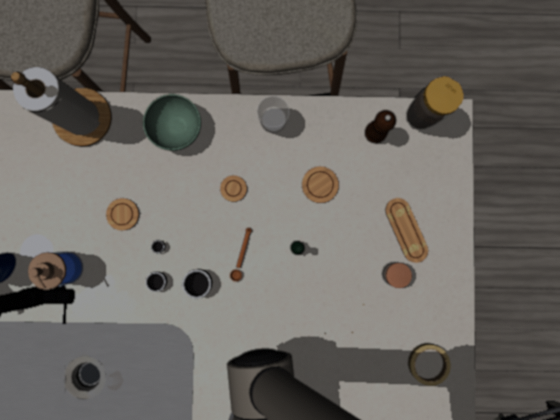

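View pics/scene0.png

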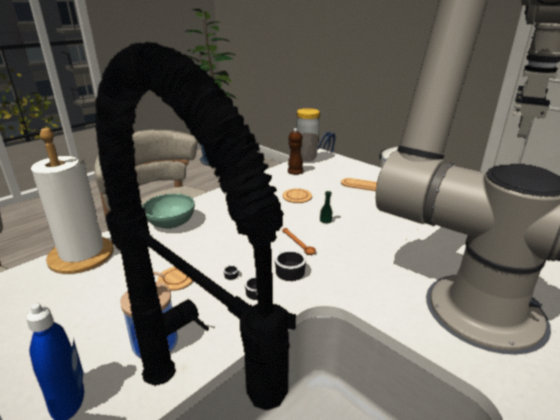

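The top view shows dark pots at (158,246), (157,282) and (198,283). The bottle is at (298,248), the spoon from (249,230) to (237,275), and the jar, with its copper lid, at (398,274). The coasters are at (123,214), (233,188) and (320,184), and the rest is at (407,230). Next I'll enlarge and measure.

```bash
cat > h.py <<'E'
from cell import robot
import numpy as np, cv2
from scipy.spatial.transform import Rotation as R
def camT(n,s=None):
    c=robot.calibration(n)
    if n!="wrist": return c["intrinsics"],c["cam_to_world"]
    T=np.eye(4);T[:3,:3]=R.from_euler("xyz",s["tool_rot"]).as_matrix();T[:3,3]=s["tool_pos"]
    return c["intrinsics"],T@c["mount"]
def px2w(n,u,v,z,s=None):
    K,T=camT(n,s)
    d=T[:3,:3]@np.array([(u-K[0,2])/K[0,0],-(v-K[1,2])/K[1,1],-1])
    return T[:3,3]+d*(z-T[2,3])/d[2]
def w2px(n,p,s=None):
    K,T=camT(n,s)
    q=np.linalg.inv(T)@np.r_[p,1]; q=K@np.array([q[0],-q[1],-q[2]]);return q[:2]/q[2]
def delta(pos,closedir=None,s=None):
    """shift in tool axes to reach TCP pos; twist to be vertical with jaw (z) axis along closedir (xy angle)"""
    s=s or robot.observe(); M=R.from_euler("xyz",s["tool_rot"])
    x=np.array([0,0,-1.]); z=M.apply([0,0,1]) if closedir is None else np.array([np.cos(closedir),np.sin(closedir),0])
    z[2]=0; z/=np.linalg.norm(z)
    if z@M.apply([0,0,1])<0: z=-z
    G=R.from_matrix(np.c_[x,np.cross(z,x),z])
    print("trans",M.inv().apply(np.array(pos)-s["tool_pos"]).round(4),"twist",(M.inv()*G).as_rotvec().round(3),
      "pos",s["tool_pos"].round(4),"jaw",np.degrees(np.arctan2(*M.apply([0,0,1])[1::-1])).round(1),"t",round(s["time"],2))
E
python3 - <<'E'
import cv2
im=cv2.imread("pics/top0.png")
cv2.imwrite("pics/c1.png",cv2.resize(im[165:305,100:270],None,fx=4.5,fy=4.2,interpolation=2))
cv2.imwrite("pics/c2.png",cv2.resize(im[160:300,270:440],None,fx=4.5,fy=4.2,interpolation=2))
E
```

```text
(no output)
```

View pics/c1.png

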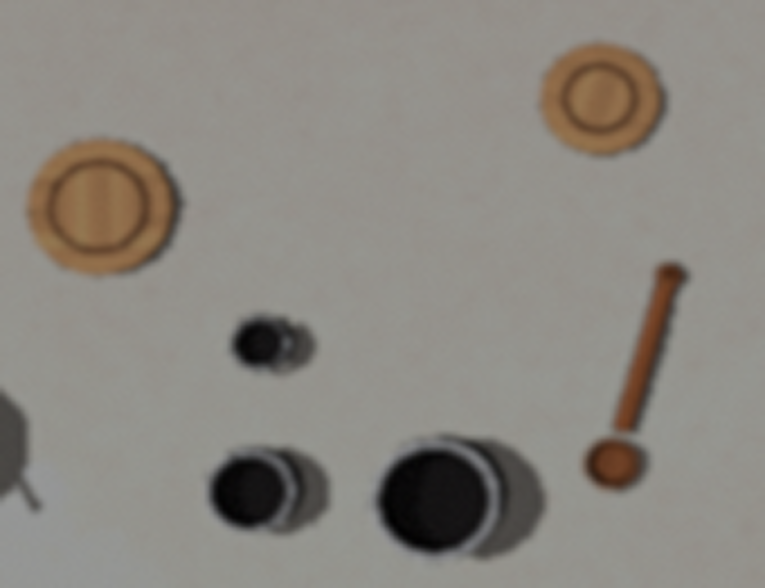

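View pics/c2.png

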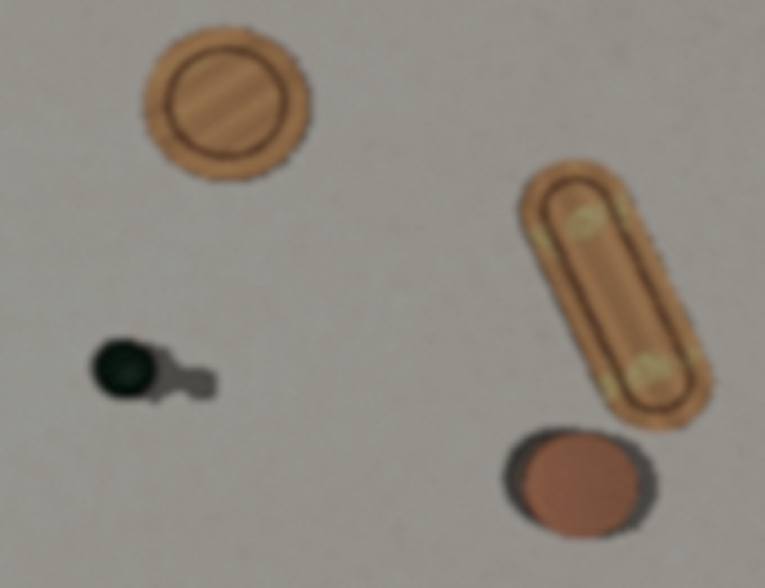

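Pots in the crop, at about 91 px per 50 mm: (262,343) is about 30 mm, (254,489) about 48 mm and (438,496) about 66 mm. The middle one, at full-frame pixel (156,281), fits the 50 mm description. Now the positions.

Run:
```python
from h import *
def c1(u,v,z): return px2w("top",100+u/4.5-.4,165+v/4.2-.4,z)
def c2(u,v,z): return px2w("top",270+u/4.5-.4,160+v/4.2-.4,z)
f=lambda n,p:print(n,p.round(4))
f("pot",c1(254,489,.029)); f("smallpot",c1(262,343,.02)); f("bigpot",c1(438,496,.035))
f("potC",c1(101,206,.008)); f("botC",c1(601,98,.008)); f("jarC",c2(227,103,.008))
f("bottle",c2(124,369,.03)); f("jar",c2(581,485,.06))
b=c1(613,464,.008);e=c1(670,272,.01);f("bowl",b);f("hend",e);d=b-e
print("spoon ang",np.degrees(np.arctan2(d[1],d[0])),np.linalg.norm(d)); f("origin",e+d*61.5/115.5)
a=c2(573,160,.008);g=c2(661,430,.008);f("rest",(a+g)/2)
a=c2(577,205,.008);g=c2(656,382,.008);d=g-a;f("rest",(a+g)/2);print("rest ang",np.degrees(np.arctan2(d[1],d[0])))
f("mill",px2w("top",378,135,.0));f("glass",px2w("top",275,125,0));f("faucet",px2w("top",72,295,.3))
delta([.434,-.041,.2],0)
```

```text
pot [0.3726 0.2923 0.029 ]
smallpot [0.4569 0.2931 0.02  ]
bigpot [0.3708 0.1917 0.035 ]
potC [0.5365 0.3882 0.008 ]
botC [0.6061 0.1118 0.008 ]
jarC [ 0.6196 -0.1068  0.008 ]
bottle [ 0.4601 -0.0505  0.03  ]
jar [ 0.3992 -0.2923  0.06  ]
bowl [0.3886 0.1    0.008 ]
hend [0.5026 0.0709 0.01  ]
spoon ang 165.66207159445008 0.11767888665889137
origin [0.4419 0.0864 0.0089]
rest [ 0.5087 -0.3255  0.008 ]
rest [ 0.5093 -0.3252  0.008 ]
rest ang -157.21068210951034
mill [ 0.7495 -0.2543  0.    ]
glass [0.7704 0.0095 0.    ]
faucet [0.3695 0.3819 0.3   ]
trans [ 0.0517  0.4067 -0.3678] twist [-1.297e+00 -1.000e-03 -1.000e-03] pos [ 0.1419 -0.5051  0.2511] jaw -74.3 t 0.1
```

Run:
```python
from h import *
delta([.399,-.292,.20],np.radians(45))
# faucet: candidate heights along top ray, projected in scene
for z in(.1,.2,.3,.4,.5):
    for u,v in((72,295),(40,300)):
        p=px2w("top",u,v,z);print(z,(u,v),p.round(3),w2px("scene",p).round(0))
```

```text
trans [ 0.0513  0.3051 -0.1356] twist [ 1.059e+00 -1.000e-03  1.000e-03] pos [ 0.1419 -0.5051  0.2511] jaw -74.3 t 0.1
0.1 (72, 295) [0.344 0.465 0.1  ] [192. 302.]
0.1 (40, 300) [0.332 0.538 0.1  ] [159. 327.]
0.2 (72, 295) [0.357 0.424 0.2  ] [202. 241.]
0.2 (40, 300) [0.346 0.489 0.2  ] [172. 260.]
0.3 (72, 295) [0.37  0.382 0.3  ] [213. 178.]
0.3 (40, 300) [0.359 0.441 0.3  ] [186. 191.]
0.4 (72, 295) [0.382 0.34  0.4  ] [224. 112.]
0.4 (40, 300) [0.373 0.393 0.4  ] [200. 119.]
0.5 (72, 295) [0.395 0.299 0.5  ] [235.  43.]
0.5 (40, 300) [0.387 0.345 0.5  ] [215.  46.]
```

Run:
```python
from h import *
for u,v in((265,230),(265,390),(155,370),(150,60),(230,120),(260,200),(265,270)):
    print((u,v))
    for z in(0,.1,.2,.3,.35,.4,.45):
        p=px2w("scene",u,v,z); 
        print("  ",z,p.round(3),w2px("top",p).round(0)) if z<.56 else 0
im=cv2.imread("pics/top0.png"); cv2.imwrite("pics/c3.png",cv2.resize(im[230:400,0:200],None,fx=3.5,fy=3.5,interpolation=2)*1)
```

```text
(265, 230)
   0 [0.543 0.104 0.   ] [236. 213.]
   0.1 [0.425 0.214 0.1  ] [183. 262.]
   0.2 [0.306 0.325 0.2  ] [119. 321.]
   0.3 [0.188 0.435 0.3  ] [ 38. 394.]
   0.35 [0.129 0.491 0.35 ] [ -9. 438.]
   0.4 [0.069 0.546 0.4  ] [-64. 488.]
   0.45 [0.01  0.601 0.45 ] [-127.  545.]
(265, 390)
   0 [0.184 0.447 0.   ] [ 94. 356.]
   0.1 [0.128 0.498 0.1  ] [ 53. 392.]
   0.2 [0.071 0.549 0.2  ] [  4. 436.]
   0.3 [0.015 0.6   0.3  ] [-57. 489.]
   0.35 [-0.013  0.626  0.35 ] [-93. 521.]
   0.4 [-0.041  0.651  0.4  ] [-134.  558.]
   0.45 [-0.069  0.677  0.45 ] [-181.  599.]
(155, 370)
   0 [0.347 0.552 0.   ] [ 54. 288.]
   0.1 [0.263 0.585 0.1  ] [ 18. 330.]
   0.2 [0.178 0.618 0.2  ] [-27. 381.]
   0.3 [0.094 0.65  0.3  ] [-82. 445.]
   0.35 [0.052 0.667 0.35 ] [-115.  482.]
   0.4 [0.009 0.683 0.4  ] [-152.  525.]
   0.45 [-0.033  0.7    0.45 ] [-195.  574.]
(150, 60)
   0 [ 3.426 -1.199  0.   ] [ 701. -757.]
   0.1 [ 2.807 -0.863  0.1  ] [ 618. -637.]
   0.2 [ 2.189 -0.526  0.2  ] [ 514. -487.]
   0.3 [ 1.571 -0.19   0.3  ] [ 379. -292.]
   0.35 [ 1.261 -0.021  0.35 ] [ 295. -1
[... 253 characters left out ...]
0.]
   0.35 [0.474 0.256 0.35 ] [134. 241.]
   0.4 [0.338 0.363 0.4  ] [ 57. 321.]
   0.45 [0.203 0.47  0.45 ] [-32. 415.]
(260, 200)
   0 [ 0.682 -0.008  0.   ] [281. 159.]
   0.1 [0.54  0.122 0.1  ] [224. 212.]
   0.2 [0.397 0.252 0.2  ] [155. 277.]
   0.3 [0.254 0.382 0.3  ] [ 69. 358.]
   0.35 [0.183 0.447 0.35 ] [ 18. 406.]
   0.4 [0.112 0.512 0.4  ] [-41. 461.]
   0.45 [0.041 0.577 0.45 ] [-109.  524.]
(265, 270)
   0 [0.415 0.226 0.   ] [186. 263.]
   0.1 [0.319 0.315 0.1  ] [137. 307.]
   0.2 [0.223 0.405 0.2  ] [ 78. 361.]
   0.3 [0.126 0.494 0.3  ] [  5. 428.]
   0.35 [0.078 0.539 0.35 ] [-39. 467.]
   0.4 [0.03  0.583 0.4  ] [-89. 512.]
   0.45 [-0.018  0.628  0.45 ] [-146.  564.]
```

View pics/c3.png

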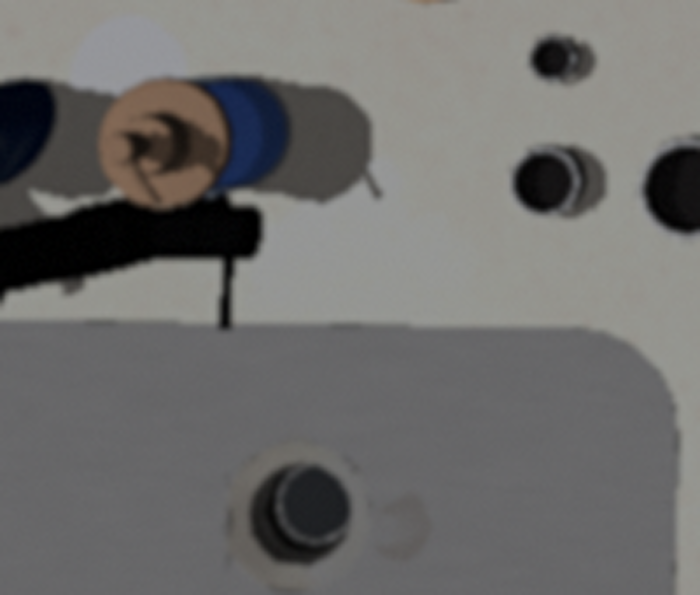

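```bash
python3 -m creep '[{"translation":[0.01,0.05,-0.025],"twist":[0.14,0,0],"hand":100},{"translation":[0.02,0.1,-0.05],"twist":[0.28,0,0],"hand":100},{"translation":[0.03,0.14,-0.07],"twist":[0.42,0,0],"hand":100},{"translation":[0.03,0.18,-0.09],"twist":[0.56,0,0],"hand":100},{"translation":[0.03,0.22,-0.1],"twist":[0.7,0,0],"hand":100}]' 20
python3 - <<'E'
from h import *
delta([.399,-.292,.16],np.radians(45))
E
```

```text
time: 0.6
tool_pos: [0.3152, -0.3557, 0.2209]
tool_rot: [-2.351, 1.568, 1.962]
contact_force: [0.5, -0.2, 1.1]
opening: 0.0916
trans [ 0.061   0.0526 -0.0911] twist [ 0.386 -0.002  0.003] pos [ 0.3152 -0.3557  0.2209] jaw -112.9 t 0.6
```

The faucet column stands at about y > 0.46, clear of the pots. I'll go on to the jar.

```bash
python3 -m creep '[{"translation":[0.015,0.02,-0.03],"twist":[0.13,0,0],"hand":100},{"translation":[0.03,0.035,-0.06],"twist":[0.26,0,0],"hand":100},{"translation":[0.045,0.0526,-0.091],"twist":[0.386,-0.002,0.003],"hand":100},{"translation":[0.061,0.0526,-0.091],"twist":[0.386,-0.002,0.003],"hand":100},{"translation":[0.061,0.0526,-0.091],"twist":[0.386,-0.002,0.003],"hand":100}]' 20
python3 - <<'E'
from h import *
s=robot.observe(); im=robot.read_camera("wrist"); 
print(w2px("wrist",[.3992,-.2923,.06],s),w2px("wrist",[.399,-.292,0],s))
u,v=w2px("wrist",[.3992,-.2923,.06],s); cv2.circle(im,(int(u),int(v)),3,(0,255,0),1)
cv2.imwrite("pics/w1.png",im)
delta([.399,-.292,.036],np.radians(45))
E
```

```text
time: 1.1
tool_pos: [0.3985, -0.2903, 0.1579]
tool_rot: [-1.522, 1.566, 2.407]
contact_force: [-0.1, 0.5, -0.5]
opening: 0.0918
[274.03505201 216.8719147 ] [273.67430997 195.3947131 ]
trans [1.231e-01 1.100e-03 1.000e-04] twist [0.001 0.    0.003] pos [ 0.3986 -0.2914  0.1591] jaw -134.9 t 1.15
```

View pics/w1.png

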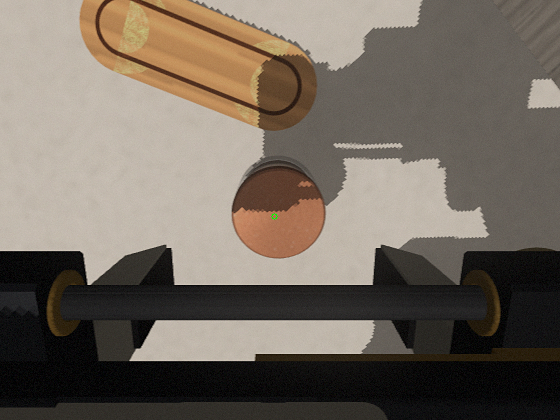

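The wrist view shows the copper lid centred at (279,212), against a predicted (274,217). That is about 3 mm off, and the fingers are clear of the rest.

Run:
```python
from h import *
s=robot.observe(); j=px2w("wrist",279,212,.06,s); print(j)
delta([j[0],j[1],.036],np.radians(45))
```

```text
[ 0.39919435 -0.2978      0.06      ]
trans [0.1231 0.0053 0.0041] twist [0.001 0.    0.003] pos [ 0.3986 -0.2914  0.1591] jaw -134.9 t 1.15
```

```bash
python3 -m creep '[{"translation":[0.03,0.003,0.002],"twist":[0,0,0.003],"hand":100},{"translation":[0.06,0.003,0.002],"twist":[0,0,0.003],"hand":100},{"translation":[0.09,0.003,0.002],"twist":[0,0,0.003],"hand":100},{"translation":[0.11,0.003,0.002],"twist":[0,0,0.003],"hand":100},{"translation":[0.123,0.003,0.002],"twist":[0,0,0.003],"hand":100}]' 20
python3 -m creep '[{"translation":[0,0,0],"twist":[0,0,0],"hand":50},{"translation":[0,0,0],"twist":[0,0,0],"hand":50},{"translation":[0,0,0],"twist":[0,0,0],"hand":50},{"translation":[0,0,0],"twist":[0,0,0],"hand":50},{"translation":[0,0,0],"twist":[0,0,0],"hand":50}]' 20
python3 -m creep '[{"translation":[-0.005,0,0],"twist":[0,0,0],"hand":50},{"translation":[-0.02,0,0],"twist":[0,0,0],"hand":50},{"translation":[-0.04,0,0],"twist":[0,0,0],"hand":50},{"translation":[-0.055,0,0],"twist":[0,0,0],"hand":50},{"translation":[-0.06,0,0],"twist":[0,0,0],"hand":50}]' 20
python3 - <<'E'
from h import *
delta([.62,-.107,.1],None)
E
```

```text
time: 1.65
tool_pos: [0.3983, -0.2954, 0.0354]
tool_rot: [-0.873, 1.57, 3.054]
contact_force: [-0.8, 0.2, 0.1]
opening: 0.0917
time: 2.15
tool_pos: [0.3987, -0.2959, 0.0363]
tool_rot: [1.249, 1.569, -1.107]
contact_force: [-1.2, 1.0, 4.8]
opening: 0.0611
time: 2.65
tool_pos: [0.3992, -0.2962, 0.0979]
tool_rot: [1.451, 1.567, -0.904]
contact_force: [0.3, -0.3, -1.9]
opening: 0.0606
trans [-0.0021  0.0225 -0.2899] twist [ 0.     0.    -0.004] pos [ 0.3992 -0.2962  0.0979] jaw -135.0 t 2.65
```

```bash
python3 -m creep '[{"translation":[0,0.002,-0.025],"twist":[0,0,0],"hand":50},{"translation":[0,0.005,-0.06],"twist":[0,0,0],"hand":50},{"translation":[0,0.008,-0.1],"twist":[0,0,0],"hand":50},{"translation":[0,0.011,-0.14],"twist":[0,0,0],"hand":50},{"translation":[0,0.014,-0.18],"twist":[0,0,0],"hand":50}]' 20
python3 -m creep '[{"translation":[0,0.003,-0.035],"twist":[0,0,0],"hand":50},{"translation":[0,0.006,-0.07],"twist":[0,0,0],"hand":50},{"translation":[0,0.008,-0.095],"twist":[0,0,0],"hand":50},{"translation":[0,0.0085,-0.108],"twist":[0,0,0],"hand":50},{"translation":[0,0.0085,-0.11],"twist":[0,0,0],"hand":50}]' 20
python3 - <<'E'
from h import *
s=robot.observe(); im=robot.read_camera("wrist"); 
for z in(.008,):
  for a in np.arange(0,6.3,.5): 
    for r in(.031,.047):
      u,v=w2px("wrist",[.6196+r*np.cos(a),-.1068+r*np.sin(a),z],s); cv2.circle(im,(int(u),int(v)),2,(0,255,0),-1)
cv2.imwrite("pics/w2.png",im)
delta([.62,-.107,.045],None)
E
```

```text
time: 3.15
tool_pos: [0.537, -0.1775, 0.0974]
tool_rot: [1.305, 1.568, -1.051]
contact_force: [0.9, -1.2, -2.2]
opening: 0.0606
time: 3.65
tool_pos: [0.621, -0.1046, 0.0966]
tool_rot: [0.962, 1.568, -1.392]
contact_force: [-0.8, 1.0, -2.6]
opening: 0.0605
trans [0.0517 0.0008 0.0015] twist [ 0.     0.002 -0.002] pos [ 0.6204 -0.1052  0.0967] jaw -134.9 t 3.7
```

View pics/w2.png

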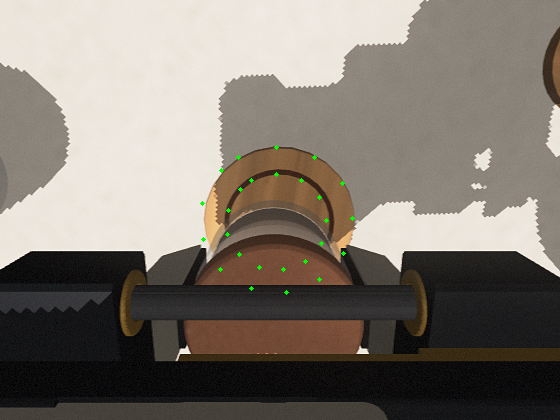

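The coaster spans columns 205–355 and its top edge is at row 147. The projected outline agrees to about 2 px, so I'll shift about 1.5 mm along +z and lower.

```bash
python3 -m creep '[{"translation":[0.015,0.001,0.003],"twist":[0,0.002,-0.002],"hand":50},{"translation":[0.03,0.001,0.003],"twist":[0,0.002,-0.002],"hand":50},{"translation":[0.043,0.001,0.003],"twist":[0,0.002,-0.002],"hand":50},{"translation":[0.05,0.001,0.003],"twist":[0,0.002,-0.002],"hand":50},{"translation":[0.0515,0.001,0.003],"twist":[0,0.002,-0.002],"hand":50}]' 20
python3 -m creep '[{"translation":[0,0,0],"twist":[0,0,0],"hand":50},{"translation":[0.0,0,0],"twist":[0,0,0],"hand":80},{"translation":[0.0,0,0],"twist":[0,0,0],"hand":95},{"translation":[0,0,0],"twist":[0,0,0],"hand":95},{"translation":[0,0,0],"twist":[0,0,0],"hand":95}]' 20
python3 -m creep '[{"translation":[-0.02,0,0],"twist":[0,0,0],"hand":95},{"translation":[-0.05,0,0],"twist":[0,0,0],"hand":95},{"translation":[-0.09,0,0],"twist":[0,0,0],"hand":95},{"translation":[-0.12,0,0],"twist":[0,0,0],"hand":95},{"translation":[-0.13,0,0],"twist":[0,0,0],"hand":95}]' 20
python3 - <<'E'
from h import *
delta([.460,-.0505,.17],np.radians(45))
E
```

```text
time: 4.2
tool_pos: [0.6185, -0.1085, 0.0443]
tool_rot: [-1.266, 1.569, 2.662]
contact_force: [0.1, -0.5, -2.4]
opening: 0.0609
time: 4.7
tool_pos: [0.6187, -0.1085, 0.0447]
tool_rot: [-1.455, 1.57, 2.472]
contact_force: [-0.1, 0.3, -0.7]
opening: 0.0856
time: 5.2
tool_pos: [0.6203, -0.1089, 0.1789]
tool_rot: [2.1, 1.565, -0.255]
contact_force: [0.4, -0.1, 0.3]
opening: 0.0872
trans [ 0.0078 -0.1548  0.0719] twist [ 0.001 -0.003 -0.005] pos [ 0.6203 -0.1089  0.1789] jaw -134.9 t 5.2
```

```bash
python3 -m creep '[{"translation":[0,-0.03,0.014],"twist":[0,0,0],"hand":95},{"translation":[0,-0.07,0.032],"twist":[0,0,0],"hand":95},{"translation":[0.005,-0.11,0.051],"twist":[0,0,0],"hand":95},{"translation":[0.008,-0.145,0.067],"twist":[0,-0.003,-0.005],"hand":80},{"translation":[0.008,-0.155,0.072],"twist":[0,-0.003,-0.005],"hand":80}]' 20
python3 -m creep '[{"translation":[0,0,0],"twist":[0,0,0],"hand":80}]' 20
python3 - <<'E'
from h import *
s=robot.observe(); im=robot.read_camera("wrist"); 
for z,r in((0,.018),(.092,.006),(.03,.018)):
  for a in np.arange(0,6.3,.7): 
      u,v=w2px("wrist",[.4601+r*np.cos(a),-.0505+r*np.sin(a),z],s); cv2.circle(im,(int(u),int(v)),1,(0,0,255),-1)
cv2.imwrite("pics/w3.png",cv2.resize(im[100:340,140:420],None,fx=2.5,fy=2.5,interpolation=2))
delta([.460,-.0505,.052],np.radians(45))
E
```

```text
time: 5.7
tool_pos: [0.4556, -0.0488, 0.1686]
tool_rot: [-1.069, 1.566, 2.86]
contact_force: [0.8, 0.2, -0.2]
opening: 0.0763
time: 5.8
tool_pos: [0.4548, -0.0484, 0.1686]
tool_rot: [-1.071, 1.566, 2.858]
contact_force: [0.0, -0.0, -0.5]
opening: 0.0741
trans [ 0.1165  0.0052 -0.0022] twist [0.002 0.003 0.005] pos [ 0.4554 -0.0486  0.1685] jaw -134.9 t 5.85
```

View pics/w3.png

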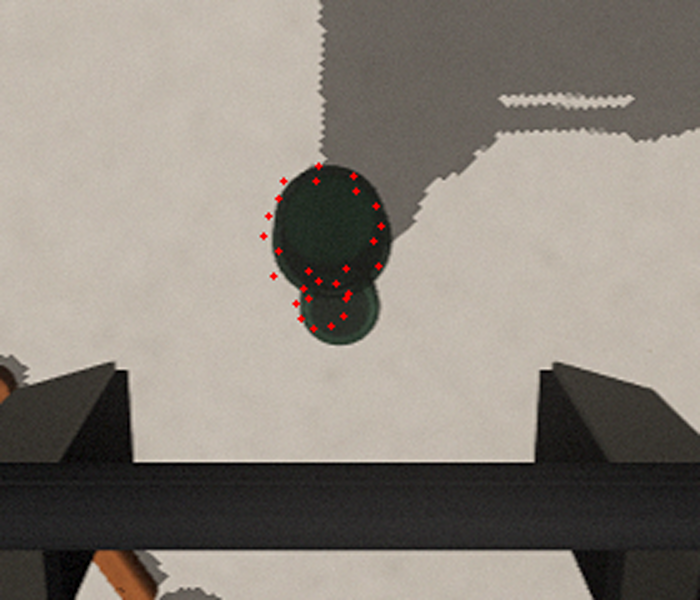

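The bottle is about 3 mm right of the prediction, with its mouth at crop (340,308) against (326,300). I'll correct for that and descend.

```bash
python3 -m creep '[{"translation":[0.02,0.004,0.001],"twist":[0,0.003,0.005],"hand":80},{"translation":[0.05,0.004,0.001],"twist":[0,0.003,0.005],"hand":80},{"translation":[0.085,0.004,0.001],"twist":[0,0.003,0.005],"hand":80},{"translation":[0.107,0.004,0.001],"twist":[0,0.003,0.005],"hand":80},{"translation":[0.1165,0.004,0.001],"twist":[0,0.003,0.005],"hand":80}]' 20
python3 -m creep '[{"translation":[0,0,0],"twist":[0,0,0],"hand":15},{"translation":[0,0,0],"twist":[0,0,0],"hand":15},{"translation":[0,0,0],"twist":[0,0,0],"hand":15},{"translation":[0,0,0],"twist":[0,0,0],"hand":15},{"translation":[0,0,0],"twist":[0,0,0],"hand":15}]' 20
python3 -m creep '[{"translation":[0,0,0],"twist":[0,0,0],"hand":15},{"translation":[0,0,0],"twist":[0,0,0],"hand":15},{"translation":[-0.005,0,0],"twist":[0,0,0],"hand":15},{"translation":[-0.02,0,0],"twist":[0,0,0],"hand":15},{"translation":[-0.035,0,0],"twist":[0,0,0],"hand":15}]' 20
python3 - <<'E'
from h import *
delta([.606,.112,.1],None)
E
```

```text
time: 6.35
tool_pos: [0.4572, -0.0523, 0.0497]
tool_rot: [-1.153, 1.569, 2.775]
contact_force: [-0.2, -1.2, 0.2]
opening: 0.0734
time: 6.85
tool_pos: [0.4577, -0.0524, 0.0504]
tool_rot: [-1.564, 1.57, 2.365]
contact_force: [0.1, 0.9, -0.1]
opening: 0.0382
time: 7.35
tool_pos: [0.4573, -0.0523, 0.0858]
tool_rot: [-1.214, 1.569, 2.715]
contact_force: [0.3, 0.3, -1.2]
opening: 0.0339
trans [-0.0143 -0.0108 -0.2213] twist [-0.     0.001  0.001] pos [ 0.4573 -0.0523  0.0858] jaw -134.9 t 7.35
```

```bash
python3 -m creep '[{"translation":[-0.01,-0.001,-0.025],"twist":[0,0,0],"hand":15},{"translation":[-0.014,-0.003,-0.06],"twist":[0,0,0],"hand":15},{"translation":[-0.014,-0.005,-0.1],"twist":[0,0,0],"hand":15},{"translation":[-0.014,-0.007,-0.14],"twist":[0,0,0],"hand":15},{"translation":[-0.014,-0.008,-0.17],"twist":[0,0,0],"hand":15}]' 20
python3 -m creep '[{"translation":[0,-0.001,-0.02],"twist":[0,0,0],"hand":15},{"translation":[0,-0.002,-0.037],"twist":[0,0,0],"hand":15},{"translation":[0,-0.003,-0.045],"twist":[0,0,0],"hand":15},{"translation":[0,-0.003,-0.045],"twist":[0,0,0],"hand":15},{"translation":[0,-0.003,-0.045],"twist":[0,0,0],"hand":15}]' 20
python3 - <<'E'
from h import *
s=robot.observe(); im=robot.read_camera("wrist"); 
for a in np.arange(0,6.3,.5): 
    for r in(.018,.034):
      u,v=w2px("wrist",[.6061+r*np.cos(a),.1118+r*np.sin(a),.008],s); cv2.circle(im,(int(u),int(v)),1,(0,255,0),-1)
cv2.imwrite("pics/w4.png",cv2.resize(im[100:340,140:420],None,fx=2.5,fy=2.5,interpolation=2))
delta([.606,.112,.059],None)
E
```

```text
time: 7.85
tool_pos: [0.5729, 0.0756, 0.1001]
tool_rot: [-1.683, 1.57, 2.246]
contact_force: [-0.4, -0.3, -1.4]
opening: 0.0342
time: 8.35
tool_pos: [0.6019, 0.1091, 0.1]
tool_rot: [-1.091, 1.569, 2.839]
contact_force: [0.6, -0.3, -1.7]
opening: 0.0342
trans [ 0.0411  0.0008 -0.0051] twist [-0.     0.001  0.002] pos [0.6019 0.1089 0.1001] jaw -134.9 t 8.4
```

View pics/w4.png

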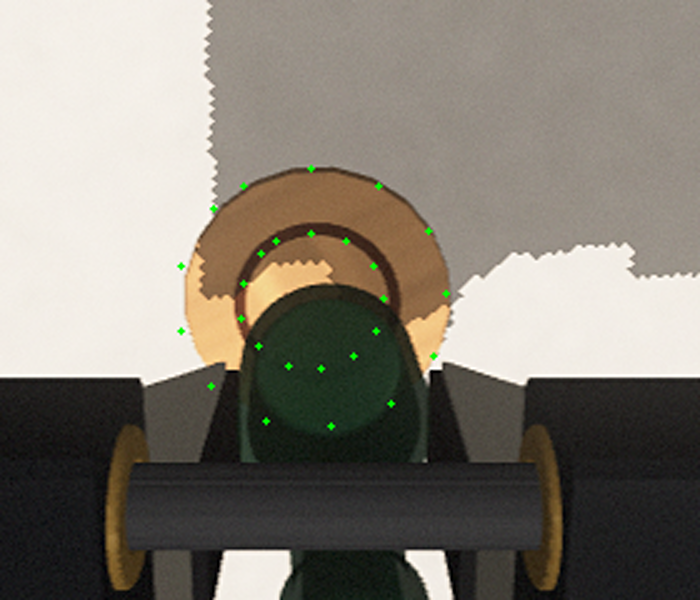

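The coaster spans columns 184–451 in the crop and agrees with the projection to about 1 mm. Lowering.

```bash
python3 -m creep '[{"translation":[0.008,0.001,-0.004],"twist":[0,0.001,0.002],"hand":15},{"translation":[0.02,0.001,-0.004],"twist":[0,0.001,0.002],"hand":15},{"translation":[0.032,0.001,-0.004],"twist":[0,0.001,0.002],"hand":15},{"translation":[0.039,0.001,-0.004],"twist":[0,0.001,0.002],"hand":15},{"translation":[0.0415,0.001,-0.004],"twist":[0,0.001,0.002],"hand":15}]' 20
python3 -m creep '[{"translation":[0.0005,0,0],"twist":[0,0,0],"hand":15},{"translation":[0.0005,0,0],"twist":[0,0,0],"hand":60},{"translation":[0.0,0,0],"twist":[0,0,0],"hand":70},{"translation":[0,0,0],"twist":[0,0,0],"hand":70},{"translation":[0,0,0],"twist":[0,0,0],"hand":70}]' 20
python3 -m creep '[{"translation":[-0.02,0,0],"twist":[0,0,0],"hand":70},{"translation":[-0.05,0,0],"twist":[0,0,0],"hand":70},{"translation":[-0.09,0,0],"twist":[0,0,0],"hand":70},{"translation":[-0.12,0,0],"twist":[0,0,0],"hand":70},{"translation":[-0.12,0,0],"twist":[0,0,0],"hand":70}]' 20
python3 - <<'E'
from h import *
delta([.4419,.0864,.15],np.radians(75.7))
delta([.3726,.2923,.13],np.radians(45))
E
```

```text
time: 8.9
tool_pos: [0.6046, 0.1109, 0.0582]
tool_rot: [-0.549, 1.569, -2.903]
contact_force: [-6.3, 0.0, 16.7]
opening: 0.0341
time: 9.4
tool_pos: [0.6046, 0.1108, 0.0579]
tool_rot: [-0.568, 1.569, -2.923]
contact_force: [0.1, 0.0, -0.6]
opening: 0.0611
time: 9.9
tool_pos: [0.6072, 0.111, 0.183]
tool_rot: [2.366, 1.563, 0.012]
contact_force: [1.4, -0.9, -0.7]
opening: 0.0643
trans [ 0.0317 -0.0999  0.1343] twist [-0.534 -0.004 -0.006] pos [0.6072 0.111  0.183 ] jaw -134.9 t 9.9
trans [ 0.0512 -0.2944  0.0375] twist [ 0.002 -0.005 -0.005] pos [0.6072 0.111  0.183 ] jaw -134.9 t 9.9
```

```bash
python3 -m creep '[{"translation":[0.005,-0.025,0.034],"twist":[-0.13,0,0],"hand":60},{"translation":[0.01,-0.055,0.07],"twist":[-0.27,0,0],"hand":60},{"translation":[0.02,-0.08,0.105],"twist":[-0.4,0,0],"hand":60},{"translation":[0.03,-0.1,0.134],"twist":[-0.534,-0.004,-0.006],"hand":60},{"translation":[0.032,-0.1,0.134],"twist":[-0.534,-0.004,-0.006],"hand":60}]' 20
python3 -m creep '[{"translation":[0,0,0],"twist":[0,0,0],"hand":60}]' 20
python3 - <<'E'
from h import *
s=robot.observe(); im=robot.read_camera("wrist"); 
o=np.array([.4419,.0864]);a=np.radians(165.7);d=np.array([np.cos(a),np.sin(a)]);n=np.array([-d[1],d[0]])
for k in np.arange(-.07,.071,.01):
    for w in(-.006,.006):
        u,v=w2px("wrist",[*(o+k*d+w*n),.009],s); cv2.circle(im,(int(u),int(v)),1,(0,255,0),-1)
for k in np.arange(0,6.3,.5):
    u,v=w2px("wrist",[.606+.018*np.cos(k),.112+.018*np.sin(k),.008],s); cv2.circle(im,(int(u),int(v)),1,(0,0,255),-1)
cv2.imwrite("pics/w5.png",im)
delta([.4419,.0864,.0275],a-np.pi/2)
E
```

```text
time: 10.4
tool_pos: [0.4362, 0.0864, 0.1477]
tool_rot: [-1.23, 1.563, -3.047]
contact_force: [0.0, -0.2, 0.9]
opening: 0.0549
time: 10.5
tool_pos: [0.4362, 0.0863, 0.1475]
tool_rot: [-1.228, 1.563, -3.047]
contact_force: [0.2, -0.2, 0.3]
opening: 0.0554
trans [ 0.1197  0.007  -0.0019] twist [0.002 0.003 0.009] pos [0.4358 0.0864 0.1473] jaw -104.2 t 10.55
```

View pics/w5.png

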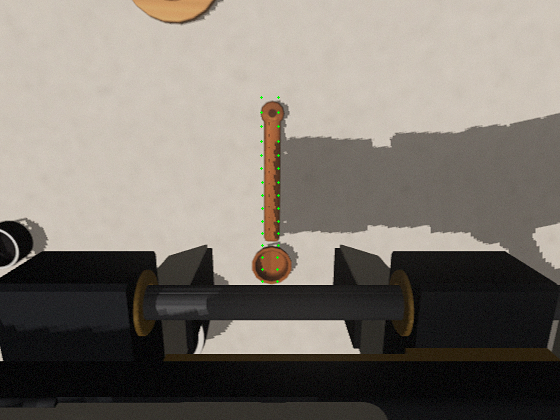

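Run:
```python
from h import *
s=robot.observe()
e=px2w("wrist",272,101,.009,s);b=px2w("wrist",271.5,284,.009,s);d=b-e
print(e,b,np.linalg.norm(d),np.degrees(np.arctan2(d[1],d[0])))
o=(e+b)/2;print(o);delta([o[0],o[1],.0275],np.arctan2(d[1],d[0])-np.pi/2)
```

```text
[0.50650103 0.06855632 0.009     ] [0.37085765 0.10339371 0.009     ] 0.14004559783447787 165.59599897726983
[0.43867934 0.08597502 0.009     ]
trans [ 0.1197  0.004  -0.0007] twist [0.004 0.003 0.009] pos [0.4358 0.0864 0.1473] jaw -104.2 t 10.55
```

```bash
python3 -m creep '[{"translation":[0.03,0.004,-0.001],"twist":[0.004,0.003,0.009],"hand":50},{"translation":[0.065,0.004,-0.001],"twist":[0.004,0.003,0.009],"hand":50},{"translation":[0.095,0.004,-0.001],"twist":[0.004,0.003,0.009],"hand":50},{"translation":[0.112,0.004,-0.001],"twist":[0.004,0.003,0.009],"hand":50},{"translation":[0.118,0.004,-0.001],"twist":[0.004,0.003,0.009],"hand":50}]' 20
python3 -m creep '[{"translation":[0,0,0],"twist":[0,0,0],"hand":0},{"translation":[0,0,0],"twist":[0,0,0],"hand":0},{"translation":[0,0,0],"twist":[0,0,0],"hand":0},{"translation":[0,0,0],"twist":[0,0,0],"hand":0},{"translation":[0,0,0],"twist":[0,0,0],"hand":0}]' 20
python3 -m creep '[{"translation":[0,0,0],"twist":[0,0,0],"hand":0},{"translation":[0,0,0],"twist":[0,0,0],"hand":0},{"translation":[-0.005,0,0],"twist":[0,0,0],"hand":0},{"translation":[-0.02,0,0],"twist":[0,0,0],"hand":0},{"translation":[-0.04,0,0],"twist":[0,0,0],"hand":0}]' 20
python3 - <<'E'
from h import *
delta([.509,-.3253,.12],np.radians(112.8))
E
```

```text
time: 11.05
tool_pos: [0.4389, 0.0863, 0.0274]
tool_rot: [-1.261, 1.569, -3.084]
contact_force: [-0.8, -0.0, 0.5]
opening: 0.0459
time: 11.55
tool_pos: [0.4394, 0.0863, 0.028]
tool_rot: [-1.188, 1.57, -3.011]
contact_force: [-0.3, -0.3, 3.1]
opening: 0.0119
time: 12.05
tool_pos: [0.4387, 0.0863, 0.0681]
tool_rot: [-1.273, 1.568, -3.096]
contact_force: [0.4, -0.4, 0.0]
opening: 0.0111
trans [-0.0521  0.1707  0.3811] twist [-0.65  -0.     0.003] pos [0.4387 0.0863 0.0681] jaw -104.4 t 12.05
```

```bash
python3 -m creep '[{"translation":[-0.03,0.01,0.025],"twist":[0,0,0],"hand":0},{"translation":[-0.05,0.03,0.065],"twist":[-0.08,0,0],"hand":0},{"translation":[-0.05,0.05,0.105],"twist":[-0.16,0,0],"hand":0},{"translation":[-0.05,0.068,0.145],"twist":[-0.24,0,0],"hand":0},{"translation":[-0.05,0.085,0.185],"twist":[-0.32,0,0],"hand":0}]' 20
python3 - <<'E'
from h import *
delta([.509,-.3253,.12],np.radians(112.8))
E
```

```text
time: 12.55
tool_pos: [0.4751, -0.1158, 0.1187]
tool_rot: [-1.437, 1.569, -2.936]
contact_force: [0.1, -0.7, -0.4]
opening: 0.0118
trans [-0.0013  0.0189  0.2114] twist [-0.327 -0.     0.002] pos [ 0.4751 -0.1158  0.1187] jaw -85.9 t 12.55
```

```bash
python3 -m creep '[{"translation":[0,0.004,0.04],"twist":[-0.07,0,0],"hand":0},{"translation":[0,0.008,0.08],"twist":[-0.14,0,0],"hand":0},{"translation":[0,0.011,0.12],"twist":[-0.21,0,0],"hand":0},{"translation":[0,0.014,0.155],"twist":[-0.27,0,0],"hand":0},{"translation":[0,0.017,0.185],"twist":[-0.327,0,0],"hand":0}]' 20
python3 -m creep '[{"translation":[0,-0.004,0.018],"twist":[0,0,0],"hand":0},{"translation":[0,-0.007,0.026],"twist":[0,0,0],"hand":0},{"translation":[0,-0.007,0.026],"twist":[0,0,0],"hand":0}]' 20
python3 - <<'E'
from h import *
s=robot.observe(); im=robot.read_camera("wrist"); 
o=np.array([.509,-.3253]);a=np.radians(22.8);d=np.array([np.cos(a),np.sin(a)]);n=np.array([-d[1],d[0]])
for k in np.arange(-.086,.087,.0172):
    for w in(-.031,0,.031):
        u,v=w2px("wrist",[*(o+k*d+w*n),.008],s); cv2.circle(im,(int(u),int(v)),1,(0,255,0),-1)
cv2.imwrite("pics/w6.png",im)
delta([.509,-.3253,.036],a+np.pi/2)
E
```

```text
time: 13.05
tool_pos: [0.5051, -0.3012, 0.1189]
tool_rot: [-1.692, 1.569, -2.863]
contact_force: [1.2, 0.4, -0.1]
opening: 0.0116
time: 13.35
tool_pos: [0.5084, -0.3284, 0.1187]
tool_rot: [-1.851, 1.568, -3.023]
contact_force: [0.8, -0.3, -0.7]
opening: 0.0117
trans [ 0.0827  0.0016 -0.0015] twist [ 0.001 -0.001  0.002] pos [ 0.5084 -0.3273  0.1187] jaw -67.1 t 13.4
```

View pics/w6.png

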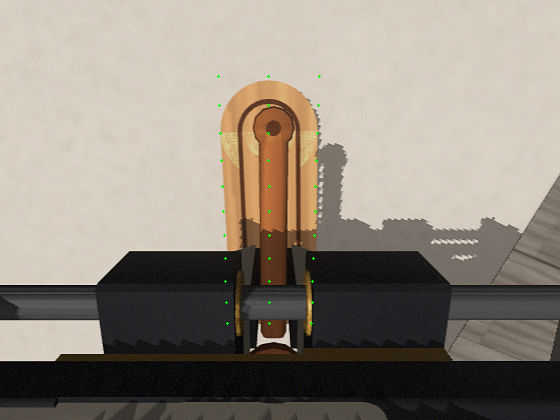

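The rest's end is at row 81, against a predicted 76, and its sides match at columns 222–319. I'll shift about 1.5 mm and lower.

```bash
python3 -m creep '[{"translation":[0.02,0,-0.001],"twist":[0,0,0.002],"hand":0},{"translation":[0.045,0,-0.001],"twist":[0,0,0.002],"hand":0},{"translation":[0.067,0,-0.001],"twist":[0,0,0.002],"hand":0},{"translation":[0.079,0,-0.001],"twist":[0,0,0.002],"hand":0},{"translation":[0.0825,0,-0.001],"twist":[0,0,0.002],"hand":0}]' 20
python3 -m creep '[{"translation":[0,0,0],"twist":[0,0,0],"hand":0},{"translation":[0,0,0],"twist":[0,0,0],"hand":40},{"translation":[0,0,0],"twist":[0,0,0],"hand":50},{"translation":[0,0,0],"twist":[0,0,0],"hand":50},{"translation":[0,0,0],"twist":[0,0,0],"hand":50}]' 20
python3 -m creep '[{"translation":[-0.02,0,0],"twist":[0,0,0],"hand":50},{"translation":[-0.05,0,0],"twist":[0,0,0],"hand":50},{"translation":[-0.09,0,0],"twist":[0,0,0],"hand":50},{"translation":[-0.12,0,0],"twist":[0,0,0],"hand":50},{"translation":[-0.12,0,0],"twist":[0,0,0],"hand":50}]' 20
python3 - <<'E'
from h import *
delta([.3726,.2923,.15],np.radians(45))
delta([.43,.0,.2],np.radians(90))
E
```

```text
time: 13.9
tool_pos: [0.5069, -0.3243, 0.0359]
tool_rot: [-2.775, 1.565, 2.338]
contact_force: [-7.1, 7.4, 20.5]
opening: 0.0115
time: 14.4
tool_pos: [0.5071, -0.3244, 0.0361]
tool_rot: [-2.79, 1.566, 2.323]
contact_force: [-0.1, -0.3, 0.8]
opening: 0.0392
time: 14.9
tool_pos: [0.5094, -0.3265, 0.1612]
tool_rot: [0.629, 1.566, -0.542]
contact_force: [0.1, -0.1, -0.2]
opening: 0.0459
trans [ 0.0093  0.1148 -0.6232] twist [ 1.185  0.002 -0.004] pos [ 0.5094 -0.3265  0.1612] jaw -67.1 t 14.9
trans [-0.0398  0.054  -0.3315] twist [ 0.4    0.003 -0.003] pos [ 0.5094 -0.3265  0.1612] jaw -67.1 t 14.9
```

```bash
python3 -m creep '[{"translation":[-0.01,0.01,-0.048],"twist":[0.14,0,0],"hand":70},{"translation":[-0.02,0.02,-0.096],"twist":[0.28,0,0],"hand":70},{"translation":[-0.03,0.03,-0.144],"twist":[0.42,0,0],"hand":70},{"translation":[-0.04,0.035,-0.192],"twist":[0.56,0,0],"hand":70},{"translation":[-0.04,0.045,-0.24],"twist":[0.7,0,0],"hand":70}]' 20
python3 - <<'E'
from h import *
delta([.3726,.2923,.15],np.radians(45))
E
```

```text
time: 15.4
tool_pos: [0.4569, -0.0877, 0.2009]
tool_rot: [1.384, 1.565, -0.489]
contact_force: [0.6, 0.4, 0.1]
opening: 0.064
trans [ 0.0496 -0.1938 -0.3378] twist [ 0.483 -0.    -0.006] pos [ 0.4569 -0.0877  0.2009] jaw -107.3 t 15.4
```

```bash
python3 -m creep '[{"translation":[0,-0.02,-0.04],"twist":[0.1,0,0],"hand":72},{"translation":[0,-0.045,-0.08],"twist":[0.2,0,0],"hand":72},{"translation":[0,-0.067,-0.12],"twist":[0.3,0,0],"hand":72},{"translation":[0.01,-0.09,-0.16],"twist":[0.4,0,0],"hand":72},{"translation":[0.02,-0.113,-0.2],"twist":[0.483,0,0],"hand":72}]' 20
python3 - <<'E'
from h import *
delta([.3726,.2923,.15],np.radians(45))
E
```

```text
time: 15.9
tool_pos: [0.4078, 0.1384, 0.1796]
tool_rot: [1.911, 1.565, -0.449]
contact_force: [0.1, -0.3, 0.1]
opening: 0.0661
trans [ 0.0291 -0.1342 -0.0834] twist [-0.004 -0.002 -0.005] pos [0.4078 0.1384 0.1796] jaw -135.2 t 15.9
```

```bash
python3 -m creep '[{"translation":[0.005,-0.035,-0.021],"twist":[0,0,0],"hand":72},{"translation":[0.01,-0.075,-0.045],"twist":[0,0,0],"hand":72},{"translation":[0.02,-0.11,-0.067],"twist":[0,0,0],"hand":72},{"translation":[0.028,-0.13,-0.08],"twist":[0,-0.002,-0.005],"hand":72},{"translation":[0.029,-0.134,-0.083],"twist":[0,-0.002,-0.005],"hand":72}]' 20
python3 -m creep '[{"translation":[0,0,0],"twist":[0,0,0],"hand":72}]' 20
python3 - <<'E'
from h import *
s=robot.observe(); im=robot.read_camera("wrist"); 
for k in np.arange(0,6.3,.5):
    u,v=w2px("wrist",[.3726+.025*np.cos(k),.2923+.025*np.sin(k),.029],s); cv2.circle(im,(int(u),int(v)),1,(0,255,0),-1)
cv2.imwrite("pics/w7.png",im)
delta([.3726,.2923,.0275],np.radians(45))
E
```

```text
time: 16.4
tool_pos: [0.371, 0.2936, 0.1486]
tool_rot: [-0.261, 1.568, -2.618]
contact_force: [0.3, 0.3, 0.5]
opening: 0.0659
time: 16.5
tool_pos: [0.3706, 0.2936, 0.148]
tool_rot: [-0.183, 1.567, -2.539]
contact_force: [-0.1, -0.2, 0.1]
opening: 0.0659
trans [ 0.1205  0.0022 -0.0012] twist [-0.     0.004  0.001] pos [0.3706 0.2932 0.148 ] jaw -135.0 t 16.55
```

View pics/w7.png

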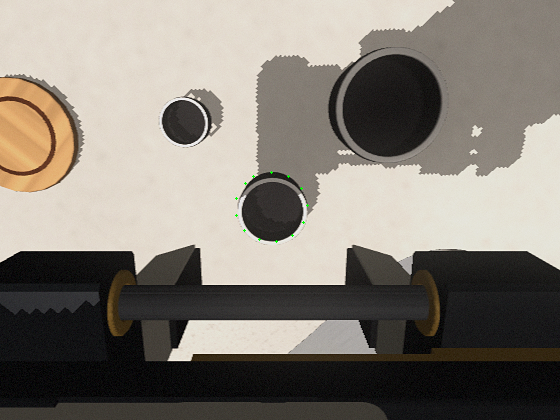

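Pots in this view: small at (185,121), about 50 px; middle at (272,210), 68 px; large at (390,103), about 110 px. The projected 50 mm circle is 70 px, so the middle one is right, and the fingers are clear of the others.

```bash
python3 -m creep '[{"translation":[0.03,0,0],"twist":[0,0.004,0.001],"hand":72},{"translation":[0.065,0,0],"twist":[0,0.004,0.001],"hand":72},{"translation":[0.095,0,0],"twist":[0,0.004,0.001],"hand":72},{"translation":[0.112,0,0],"twist":[0,0.004,0.001],"hand":72},{"translation":[0.1185,0,0],"twist":[0,0.004,0.001],"hand":72}]' 15
python3 -m creep '[{"translation":[0,0,0],"twist":[0,0,0],"hand":35},{"translation":[0,0,0],"twist":[0,0,0],"hand":35},{"translation":[0,0,0],"twist":[0,0,0],"hand":35},{"translation":[0,0,0],"twist":[0,0,0],"hand":35},{"translation":[0,0,0],"twist":[0,0,0],"hand":35}]' 15
python3 -m creep '[{"translation":[0,0,0],"twist":[0,0,0],"hand":35},{"translation":[-0.005,0,0],"twist":[0,0,0],"hand":35},{"translation":[-0.02,0,0],"twist":[0,0,0],"hand":35},{"translation":[-0.04,0,0],"twist":[0,0,0],"hand":35},{"translation":[-0.065,0,0],"twist":[0,0,0],"hand":35}]' 15
python3 - <<'E'
from h import *
delta([.5365,.3882,.10],None)
E
```

```text
time: 17.05
tool_pos: [0.3699, 0.2913, 0.0282]
tool_rot: [-0.168, 1.568, -2.526]
contact_force: [-0.2, 0.4, 0.2]
opening: 0.0662
time: 17.55
tool_pos: [0.3707, 0.2915, 0.0291]
tool_rot: [0.531, 1.57, -1.827]
contact_force: [1.8, -1.9, 4.7]
opening: 0.0487
time: 18.05
tool_pos: [0.3699, 0.2913, 0.0944]
tool_rot: [-0.131, 1.568, -2.488]
contact_force: [-0.2, 0.6, -1.0]
opening: 0.0485
trans [-0.0062  0.049  -0.1864] twist [-0.     0.003  0.   ] pos [0.3699 0.2913 0.0944] jaw -135.1 t 18.05
```

```bash
python3 -m creep '[{"translation":[-0.006,0.006,-0.025],"twist":[0,0,0],"hand":35},{"translation":[-0.006,0.016,-0.06],"twist":[0,0,0],"hand":35},{"translation":[-0.006,0.027,-0.1],"twist":[0,0,0],"hand":35},{"translation":[-0.006,0.036,-0.135],"twist":[0,0.003,0],"hand":35},{"translation":[-0.006,0.044,-0.165],"twist":[0,0.003,0],"hand":35}]' 15
python3 -m creep '[{"translation":[0,0.003,-0.011],"twist":[0,0,0],"hand":35},{"translation":[0,0.005,-0.018],"twist":[0,0,0],"hand":35},{"translation":[0,0.005,-0.018],"twist":[0,0,0],"hand":35}]' 15
python3 - <<'E'
from h import *
s=robot.observe(); im=robot.read_camera("wrist"); 
for a in np.arange(0,6.3,.5): 
    for r in(.025,.041):
      u,v=w2px("wrist",[.5365+r*np.cos(a),.3882+r*np.sin(a),.008],s); cv2.circle(im,(int(u),int(v)),1,(0,255,0),-1)
cv2.imwrite("pics/w8.png",cv2.resize(im[100:340,140:420],None,fx=2.5,fy=2.5,interpolation=2))
delta([.5365,.3882,.037],None)
E
```

```text
time: 18.55
tool_pos: [0.519, 0.3774, 0.0999]
tool_rot: [-1.758, 1.57, 2.167]
contact_force: [0.5, -0.1, -0.5]
opening: 0.0485
time: 18.85
tool_pos: [0.5352, 0.3867, 0.0995]
tool_rot: [-0.96, 1.57, 2.965]
contact_force: [0.5, -0.0, -2.1]
opening: 0.0484
trans [ 0.0625  0.0001 -0.0027] twist [-0.     0.001  0.001] pos [0.5346 0.3864 0.0995] jaw -135.1 t 18.9
```

View pics/w8.png

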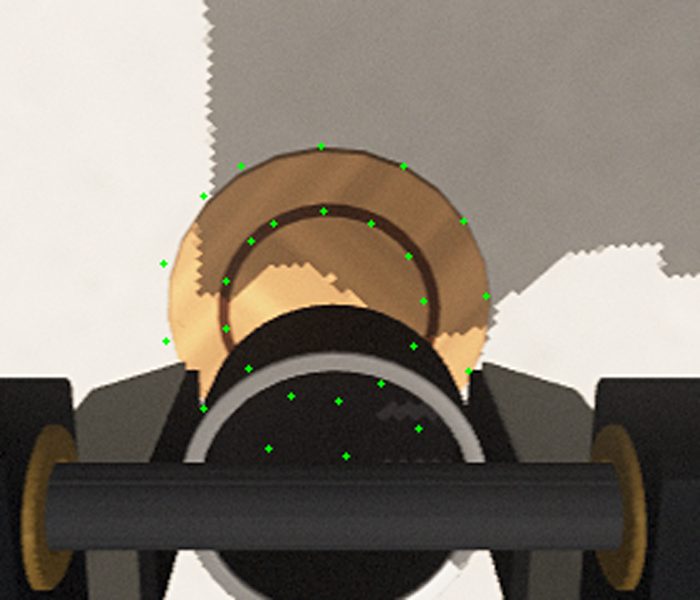

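The coaster spans columns 168–490 and is within 1.5 mm of the projection. Lowering, then releasing and retreating.

```bash
python3 -m creep '[{"translation":[0.015,0,-0.001],"twist":[0,0.001,0.001],"hand":35},{"translation":[0.035,0,-0.001],"twist":[0,0.001,0.001],"hand":35},{"translation":[0.052,0,-0.001],"twist":[0,0.001,0.001],"hand":35},{"translation":[0.06,0,-0.001],"twist":[0,0.001,0.001],"hand":35},{"translation":[0.0625,0,-0.001],"twist":[0,0.001,0.001],"hand":35}]' 15
python3 -m creep '[{"translation":[0,0,0],"twist":[0,0,0],"hand":35},{"translation":[0.0,0,0],"twist":[0,0,0],"hand":65},{"translation":[0.0,0,0],"twist":[0,0,0],"hand":75},{"translation":[0,0,0],"twist":[0,0,0],"hand":75},{"translation":[0,0,0],"twist":[0,0,0],"hand":75}]' 15
python3 -m creep '[{"translation":[-0.02,0,0],"twist":[0,0,0],"hand":75},{"translation":[-0.05,0,0],"twist":[0,0,0],"hand":75},{"translation":[-0.09,0,0],"twist":[0,0,0],"hand":75},{"translation":[-0.13,0,0],"twist":[0,0,0],"hand":75},{"translation":[-0.16,0,0],"twist":[0,0,0],"hand":75}]' 15
python3 - <<'E'
from h import *
delta([.39,.02,.22],None)
E
```

```text
time: 19.4
tool_pos: [0.5339, 0.3864, 0.0364]
tool_rot: [-0.237, 1.568, -2.594]
contact_force: [-5.5, -4.2, 12.4]
opening: 0.0486
time: 19.9
tool_pos: [0.5339, 0.3865, 0.0365]
tool_rot: [-0.234, 1.568, -2.591]
contact_force: [0.3, -0.2, -1.1]
opening: 0.0684
time: 20.4
tool_pos: [0.5348, 0.387, 0.1995]
tool_rot: [0.539, 1.571, -1.818]
contact_force: [0.3, 0.3, -0.3]
opening: 0.0687
trans [-0.0205  0.1575  0.3617] twist [ 0.  0. -0.] pos [0.5348 0.387  0.1995] jaw -135.1 t 20.4
```

```bash
python3 -m creep '[{"translation":[-0.02,0.02,0.045],"twist":[0,0,0],"hand":75},{"translation":[-0.02,0.04,0.09],"twist":[0,0,0],"hand":75},{"translation":[-0.02,0.06,0.135],"twist":[0,0,0],"hand":75},{"translation":[-0.02,0.08,0.18],"twist":[0,0,0],"hand":75},{"translation":[-0.02,0.1,0.22],"twist":[0,0,0],"hand":75}]' 15
python3 -m creep '[{"translation":[0,0.02,0.045],"twist":[0,0,0],"hand":75},{"translation":[0,0.04,0.09],"twist":[0,0,0],"hand":75},{"translation":[0,0.055,0.125],"twist":[0,0,0],"hand":75},{"translation":[0,0.057,0.135],"twist":[0,0,0],"hand":75},{"translation":[0,0.057,0.135],"twist":[0,0,0],"hand":75}]' 15
python3 - <<'E'
from h import *
im=robot.read_camera("top");cv2.imwrite("pics/top1.png",im)
c=lambda x0,y0,w,h:cv2.resize(im[y0:y0+h,x0:x0+w],(400,300),interpolation=2)
m=np.vstack([np.hstack([c(90,184,72,54),c(200,160,72,54)]),np.hstack([c(286,156,72,54),c(350,190,112,84)])])
cv2.imwrite("pics/fin.png",m)
E
```

```text
time: 20.9
tool_pos: [0.4484, 0.1591, 0.2197]
tool_rot: [1.882, 1.57, -0.475]
contact_force: [0.6, -1.5, 0.8]
opening: 0.0688
time: 21.4
tool_pos: [0.3928, 0.0226, 0.2201]
tool_rot: [2.191, 1.57, -0.169]
contact_force: [-0.4, 0.7, 0.6]
opening: 0.0688
```

View pics/fin.png

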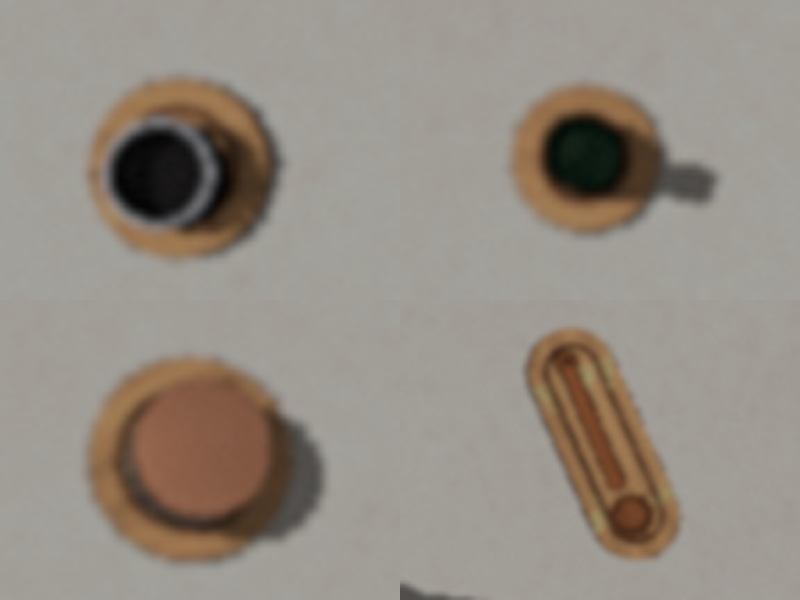

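View pics/top1.png

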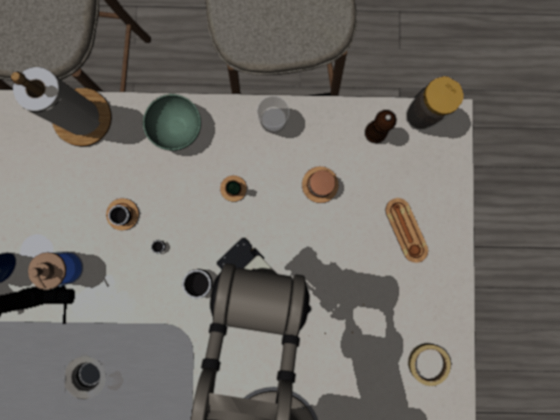

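Run:
```python
from h import *
k=72/400
f=lambda x0,y0,u,v,z,q=k:px2w("top",x0+u*q-.4,y0+v*q-.4,z)[:2]
print("pot mm",1e3*(f(90,184,163,172,.037)-f(90,184,183,167,.008)))
print("bottle",1e3*(f(200,160,186,156,.038)-f(200,160,187,160,.008)))
print("jar",1e3*(f(286,156,203,148,.068)-f(286,156,190,158,.008)))
q=112/400
e=f(350,190,564,0,.018,q)
h=f(350,190,566-400,358-300,.018,q);b=f(350,190,632-400,515-300,.018,q);d=b-h
r=(f(350,190,567-400,328-300,.008,q)+f(350,190,636-400,558-300,.008,q))/2
print("spoon",1e3*(h+d*61.5/115.5-r),np.linalg.norm(d),np.degrees(np.arctan2(d[1],d[0])))
```

```text
pot mm [-3.61978859 -0.6036671 ]
bottle [-1.24707926 -2.27412897]
jar [-2.33432513 -0.24166322]
spoon [0.57237259 2.90151072] 0.11783333643782362 -157.01832407397734
```

The largest offset is about 4 mm, everything is upright, and the mill and glass haven't moved.

```bash
python3 -c "
from cell import robot
print(robot.hand_in(), robot.observe()['time'])"
```

```text
the job is handed in; nothing more can be done
the job is handed in; nothing more can be done
```

I put the jar, bottle, spoon and the 50 mm pot (the middle one of three sizes) on their matching coasters or rest. I handed the job in at about 21.5 s on the robot's clock, well under the 96 s limit.

The last top-camera picture, taken with the gripper open and clear, gave these distances from centre:

| Item | Offset from centre | Allowed |
|---|---|---|
| Jar | about 2.3 mm | 12 mm |
| Bottle | about 2.6 mm | 12 mm |
| Pot | about 3.7 mm | 12 mm |
| Spoon | about 3.0 mm, under 1° off the rest's length | 15 mm, 0.25 rad |

- **Upright and undisturbed:** all four looked upright or flat, with the spoon bowl up. The pepper mill and glass appeared at the same pixels as at the start.
- **Disagreements:** the top and wrist cameras differed by up to about 5 mm, seen on the jar, and I corrected for it before grasping and placing. No check failed.
- **Forces:** the highest I read was about 23 N, as the spoon touched down.

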